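# Slide a rubber mould under the spring clip of its jig

### The arm

A 6-joint arm with a two-finger parallel gripper is mounted at the origin on a cart in front of the work surface, level with it; the furniture and walls round the work are solid. World frame = base frame: x ahead of the robot, y to its left, z up, the work surface at z = 0. Lengths are in m, angles in rad, forces in N, time in s.
With the tool pointing down it reaches from about 0.225 to 0.875 m from the base axis. Payload 3.4 kg.
Tool frame: the origin (TCP) lies at the very end of the fingers, on their centre line; the grasp point (between the pads) lies manip.pinch_z behind it (manip.pinch_z is the distance from the TCP to the grasp point, in m); z points along the fingers, y is the direction in which the jaws open and shut (so a half turn about z gives the same grasp; the last joint's range is limited). The gripper opens to 85 mm and grips with 20 to 120 N. Pads are 22 mm wide; open, the fingers measure 114 mm over their backs; the gripper's body (76 mm by 85 mm) begins 54 mm behind the grasp point. The pads swing forward as they close: fully open they stand 13 mm farther back than shut.
Start: joints at [-1.434, 0.276, 1.505, -0, 1.361, -0.121], TCP at [0.147, -0.556, 0.231] pointing down, gripper open.
Joint ranges: [-2.89, 2.89], [-0.75, 2.08], [0.22, 2.7], [-1.18, 4.32], [0.11, 2.71], [-2.7, 2.7]. Speed limits (rad/s): [2.57, 2.57, 3.14, 3.14, 3.14, 3.14].

### API

Orientations are given as a unit quaternion [w, x, y, z].
In Python, from rig import manip, imaging, workorder gives the robot as it stands.
- The arm moves only by the tool apply_moves, never from a script. Its argument "moves" is one flat list of numbers, 7 for each row, row after row: the finger opening in m, from 0 to 0.0854, then the shift along the tool's x, y, z in m, then the turn, a rotation vector about the tool's x, y, z in rad. In form: [jaw, tx, ty, tz, rx, ry, rz, jaw, tx, ty, tz, rx, ry, rz, ...]. A call has exactly 8 rows; each row shifts and turns the pose as measured when the row begins, along the tool's axes as they then stand; what a row does not reach is not made up. A row lasts 1/12 s, in which the tool goes at most 41.7 mm and 7.16 degrees, less where a joint would pass 70% of its speed; a pose out of reach is approached as far as the arm can. A call with a gripper value outside its range is refused whole. The fingers move at their own pace and stop on an object; "newtons" is the grip in N (left out, the last holds). Time passes only in rows, so rows that do not move let the fingers close, or fill a call up. It gives the time, the measured TCP pose, the force and the opening at its end, in the units of the state.
- manip.get_state(): the state, without advancing time (a new reading comes with each control period).
- imaging.get_image(name): name is "scene" or "top" or "wrist"; returns a dict with "image" (400x640x3 uint8, red, green, blue), "range_z" (400x640 float32, m along the optical axis (not along the pixel's ray), 0 where there is no reading), "fx", "fy", "cx", "cy" (pixels), "k1" (the pictures are not rectified: a ray, as slopes to the right and down, at radius r is drawn at 1 + k1 r^2 times it, then the intrinsics apply), "R" (3x3) and "t" (3): a world point X has camera coordinates R X + t. Camera axes: x right, y down, z forward; pixel columns grow to the right and rows downward; lengths in m; the calibration is good to about 2 mm. A picture is of the moment at which its call begins.
- workorder.sign_off(): hands the job in, once; it reports no verdict.
The state is a dict: "clock": time; "qpos": joint angles; "qd": joint speeds; "effort": joint torques, N m; "position": TCP position; "ee_rot": TCP orientation; "contact_force": force on the tool from outside, world axes, zero at the start; "moment": the same for the moment, N m; "width": finger opening in m.
Only numpy, scipy, OpenCV 4.12 (cv2) and the standard library are available. Lean on these libraries where they do the work, as an engineer would, in place of code of your own. Each camera call takes 0.05 s, during which the arm holds its last target.

### The job

Load the brown rubber mould lying in the open channel of the metal jig: with one fingertip press the jig's orange thumb bar down and keep it down so the spring clip stays up, while the other fingertip pushes the mould along the channel beneath the clip until it is fully home against the end stop. Then let the bar come up so the clip rests on the mould. Do not grip or lift the mould, and leave everything else on the bench where it lies.

Things in the scene. Friction and masses are not known exactly. Their poses are not given: they have to be found in the camera images.
- jig: Fixed aluminium loading jig, plate 200 x 134 x 10 mm, on the bench. Origin: on the bench, on the channel's centre line. +x = push direction (away from the robot), +y = towards the thumb bar. In its frame (mm): plate x -140..60, y -36..98; its top z = 10 is the bed the mould slides on; steel side rails y +-27..33, 8 mm high (top z = 18), x -132..48; channel open at its -x end.
- stop_face (a point): Foot of the dark end stop's face, on the bed, on the channel's centre line: jig x = 40, y = 0, z = 10 mm. The stop is 14 mm high and spans the channel.
- hinge_line (a point): A point on the clip's hinge line, which runs parallel to the jig's x at jig y = 38, z = 40 mm (this point: x = 0). It is carried by three dark posts, jig x = -133, -12 and 38, y 30..47, up to z = 48 mm: keep the fingers off these.
- clip (a joint): The spring clip, a rocker (rad). 0 = at rest, jaw foot 16 mm above the bed, blocking the 22 mm thick mould. Grows as the thumb bar is pressed down; 0.35 = hard stop, jaw foot 28 mm above the bed. About 0.17 = foot resting on the mould. Springs back when let go. Pressing the middle of the bar takes about 2 N to start, 7 N at the stop.
- jaw_foot (a point): Underside of the clip's orange jaw foot (moves with the clip), at jig x = 22, y about 4 mm; the foot is a rod 8 mm thick, spanning jig x 14..30.
- bar_top (a point): Centre of the top of the orange ribbed thumb bar (moves with the clip): 95 mm long (jig x -125..-30), 32 mm wide. Jig y = 79, z = 35 mm at rest (rises outwards, 0.25 rad); y = 75, z = 21 mm at the stop (falls outwards, 0.10 rad), 11 mm over the bed and 11 mm below the mould's top. Long enough for the pressing fingertip to slide along it with the hand.
- mould: The brown rubber mould to load: a block 77 mm long, 50 mm wide, 22 mm thick, about 0.11 kg, flat on the bed between the rails (2 mm play each side), long side along the jig's x. Origin: centre of its underside (within 1 mm); its own y axis points along the jig's -x, its z up. At the start its origin is at jig x about -50 to -32 mm; fully home against the end stop its origin is at about jig x = +2.5 mm.
- spare_mould: Another brown mould, 50 x 77 x 22 mm, lying on the bench beyond the end stop; leave it alone.
- tweezers: Steel tweezers, 136 mm long, lying right of the jig; leave alone.
- tape_roll: White tape roll, 58 mm across, 24 mm high, lying right of the jig; leave alone.
- ink_bottle: Small blue bottle with black cap, 32 x 40 x 64 mm, standing beyond the jig to the right; leave alone.
- side_cutters: Blue-handled side cutters, 105 mm long, 12 mm high, lying on the second table left of the jig; leave alone.
There are look-alikes about, which are no part of the job. Leave any red look-alike of the mould alone.

How it is judged:
By the outcome, as a careful person would: the job done as asked, in the order asked, and still so for the second after the job is handed in, with the robot touching nothing.
It also fails if it takes over 35 s, if anything falls off the work surface, if the arm or the gripper's body presses on something with over 40 N, if the wrist force passes 120 N, or if a joint passes its speed limit or range.

## Working session

There is one attempt and no reset: what is moved stays moved. The work goes in short steps, Python scripts to look and compute and a tool call to move; the robot and the scene stay as the last step left them, time stands still between calls to the robot, and variables do not carry over. Pictures are saved under pics/ and viewed, and the job is handed in when it is done.

Besides the shell and the picture viewer there is one more tool, called after "Call:" by a JSON object that holds its "op" and its "data", one argument or row to a line. apply_moves: Moves the arm, as the interface text tells. Its arguments: {"type":"object","properties":{"moves":{"type":"array"},"newtons":{"type":"number"}},"required":["moves"]}

```bash
ls; mkdir -p pics; python3 - <<'E'
from rig import manip, imaging, workorder
import cv2,numpy as np
print(manip.get_state(), manip.pinch_z)
for n in ["scene","top","wrist"]:
    d=imaging.get_image(n); cv2.imwrite(f"pics/{n}0.png",d["image"][:,:,::-1]); np.savez(f"pics/{n}0.npz",**d)
    print(n,d["fx"],d["fy"],d["cx"],d["cy"],d["k1"],d["R"],d["t"])
E
```

```text
pics
{'clock': 0.0, 'qpos': array([-1.43401779e+00,  2.76612583e-01,  1.50614770e+00,  1.01238796e-05,
        1.36069805e+00, -1.21004773e-01]), 'qd': array([-0.00063455,  0.00038826,  0.00072939, -0.00092859, -0.00028681,
       -0.00012882]), 'effort': array([-2.45701805e-03, -4.16780198e+01, -2.45807523e+01, -4.92451654e-04,
        1.11204333e-02,  1.22171312e-05]), 'position': array([ 0.14651159, -0.55546944,  0.23042388]), 'ee_rot': array([-9.32849771e-04,  9.91704669e-01,  1.28533965e-01, -2.40763374e-06]), 'contact_force': array([ 0.02616984, -0.53102643, -0.12854695]), 'moment': array([-0.00213114, -0.02476947, -0.05095902]), 'width': 0.085406914422272} 0.0187
scene 420.1432794578634 420.1432794578634 329.40202983585675 200.0657102861909 -0.10810204547668945 [[-0.87883848 -0.47706927  0.006917  ]
 [-0.29856571  0.53858244 -0.78790067]
 [ 0.37215782 -0.6945026  -0.6157635 ]] [0.4543851  0.2418784  0.63481556]
top 364.17411755115756 364.17411755115756 322.1307646108071 195.2303083932306 -0.0838021817047613 [[ 2.86404197e-03 -9.99995753e-01  5.39179353e-04]
 [-9.81580989e-01 -2.91429786e-03 -1.91024265e-01]
 [ 1.91025025e-01  1.78533091e-05 -9.81585167e-01]] [-0.10944454  0.5664245   0.81998015]
wrist 345.04640903603786 345.04640903603786 320.2117263404676 205.5835073296741 -0.006851078119652204 [[ 0.25392552 -0.96722291 -0.00129367]
 [-0.92304265 -0.24272604  0.29845659]
 [-0.28898806 -0.07459164 -0.95442233]] [-0.57426154 -0.0382872   0.38073511]
```

View pics/top0.png

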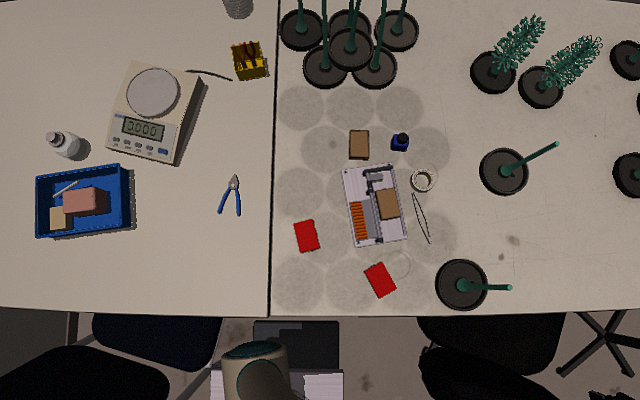

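View pics/scene0.png

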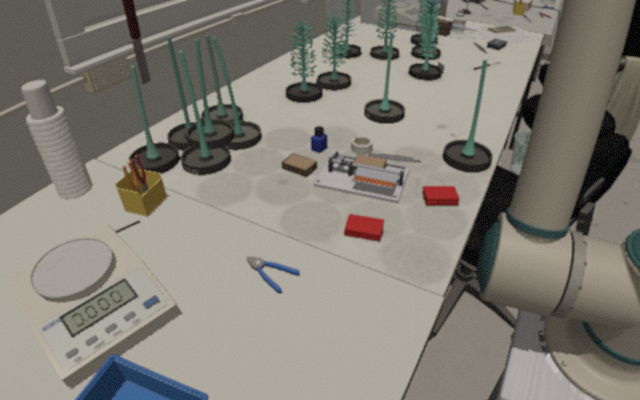

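View pics/wrist0.png

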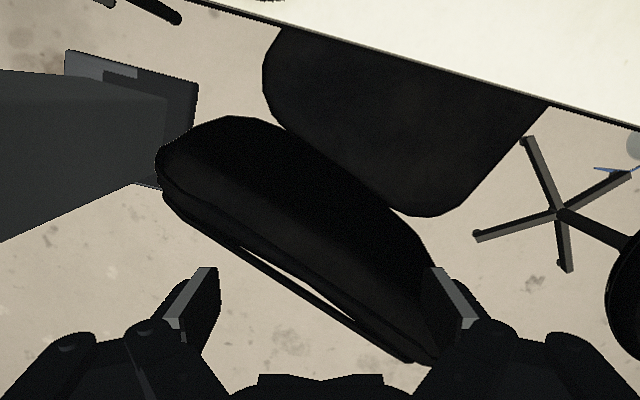

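The top view shows the jig at about (342–408, 165–247). The orange bar is at (358, 222), and the mould lies in the channel at (388, 204). I'll zoom in and measure next.

```bash
cat > h.py <<'E'
import numpy as np,cv2
def load(f): return dict(np.load(f))
def unproj(d,u,v,z=None,depth=None):
    x=(u-d["cx"])/d["fx"]; y=(v-d["cy"])/d["fy"]
    xu,yu=x,y
    for _ in range(20):
        s=1+d["k1"]*(xu**2+yu**2); xu,yu=x/s,y/s
    ray=np.stack([xu,yu,np.ones_like(xu)],-1)
    R,t=d["R"],d["t"]; C=-R.T@t
    if depth is not None: return (ray*depth[...,None]-t)@R
    r=ray@R
    return C+r*((z-C[2])/r[...,2])[...,None]
def proj(d,X):
    c=np.asarray(X)@d["R"].T+d["t"]; x=c[...,0]/c[...,2]; y=c[...,1]/c[...,2]
    s=1+d["k1"]*(x*x+y*y)
    return np.stack([d["fx"]*x*s+d["cx"],d["fy"]*y*s+d["cy"]],-1)
def grid(d):
    v,u=np.mgrid[0:400,0:640].astype(float)
    return unproj(d,u,v,depth=d["range_z"].astype(float))
def J(p,pose):  # jig->world, p in mm
    p=np.asarray(p,float)/1000; c,s=np.cos(pose[2]),np.sin(pose[2])
    return np.stack([pose[0]+c*p[...,0]-s*p[...,1],pose[1]+s*p[...,0]+c*p[...,1],p[...,2]],-1)
E
python3 - <<'E'
from h import *
d=load("pics/top0.npz"); im=d["image"]
cv2.imwrite("pics/topz.png",cv2.resize(im[125:260,330:450,::-1],None,fx=5,fy=4.4,interpolation=cv2.INTER_CUBIC))
P=grid(d)
h=cv2.cvtColor(im,cv2.COLOR_RGB2HSV)
m=(h[...,0]<16)&(h[...,1]>170)&(h[...,2]>110); 
n=np.zeros_like(m); n[165:250,340:410]=1; m&=n
m&= ~((h[...,0]<4))
print(m.sum()); v,u=np.nonzero(m); print(u.min(),u.max(),v.min(),v.max())
q=P[m]; print(np.median(q,0),q.min(0),q.max(0))
for (uu,vv) in [(388,204),(372,240),(359,145),(358,222),(375,225)]: print(uu,vv,im[vv,uu],P[vv,uu])
E
```

```text
268
350 367 201 238
[ 0.5091492  -0.19617119  0.036279  ] [ 0.39966825 -0.2164735   0.02930142] [ 0.55655463 -0.10780799  0.91314019]
388 204 [118  84  55] [ 0.54955429 -0.26983304  0.03252627]
372 240 [161 149 155] [ 0.46299031 -0.23163319  0.00915723]
359 145 [119  87  59] [ 0.70426289 -0.20194129  0.0235719 ]
358 222 [91 35 10] [ 0.50456345 -0.19486645  0.0360092 ]
375 225 [97 90 93] [ 0.4969884  -0.23556751  0.03898133]
```

View pics/topz.png

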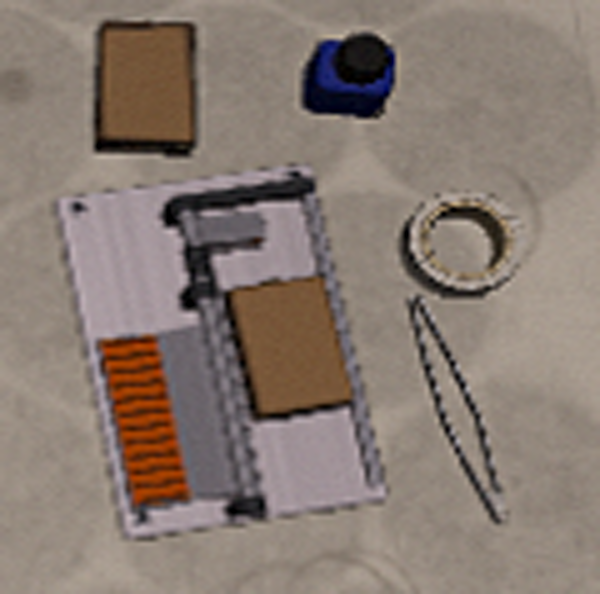

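```bash
cat > fit.py <<'E'
from h import *
from scipy.optimize import least_squares
d=load("pics/top0.npz"); im=d["image"]
zz=np.array([[60,203],[310,170],[384,493],[128,538],[98,341],[132,503]],float)
px=zz/[5,4.4]+[330,125]-0.5+[0.1,0.11]
jp=np.array([[60,98,10],[60,-36,10],[-140,-36,10],[-140,98,10],[-30,94.5,39],[-125,94.5,39]],float)
r=least_squares(lambda p:(proj(d,J(jp,p))-px).ravel(),[0.55,-0.25,0.1])
pose=r.x; print(pose,r.fun.reshape(-1,2).round(2)); np.save("pose.npy",pose)
def over(d,pose,mx,roi,f,name,clip=0,dx=0):
    u0,u1,v0,v1=roi
    o=cv2.resize(d["image"][v0:v1,u0:u1,::-1],None,fx=f,fy=f,interpolation=cv2.INTER_CUBIC)
    def poly(p,col):
        q=(proj(d,J(p,pose))-[u0,v0]+0.5)*f
        cv2.polylines(o,[np.round(q).astype(int)],True,col,1)
    poly([[60,98,10],[60,-36,10],[-140,-36,10],[-140,98,10]],(0,255,0))
    for s in(27,33,-27,-33): poly([[-132,s,18],[48,s,18]],(255,255,0))
    poly([[-125,63.5,31],[-30,63.5,31],[-30,94.5,39],[-125,94.5,39]],(0,255,255))
    poly([[40,-27,24],[40,27,24]],(0,0,255))
    poly([[mx-38.5,-25,32],[mx+38.5,-25,32],[mx+38.5,25,32],[mx-38.5,25,32]],(255,0,255))
    cv2.imwrite(name,o)
if __name__=="__main__":
    P=grid(d)
    c,s=np.cos(pose[2]),np.sin(pose[2])
    X=(P-[pose[0],pose[1],0]); jx=(c*X[...,0]+s*X[...,1])*1e3; jy=(-s*X[...,0]+c*X[...,1])*1e3
    h=im.astype(int); m=(h[...,0]-h[...,2]>40)&(abs(jy)<40)&(jx>-130)&(jx<45)&(P[...,2]>.02)&(P[...,2]<.045)
    print(m.sum(),jx[m].min(),jx[m].max(),jy[m].min(),jy[m].max(),np.percentile(jx[m],[2,98]).mean(),np.median(P[m][:,2]))
    over(d,pose,np.percentile(jx[m],[2,98]).mean(),(330,420,155,255),6,"pics/ov0.png")
    s=load("pics/scene0.npz"); over(s,pose,np.percentile(jx[m],[2,98]).mean(),(305,420,140,210),6,"pics/ov1.png")
E
python3 fit.py
```

```text
[ 0.59943471 -0.26189593  0.16558588] [[-0.84 -1.13]
 [ 0.21 -1.68]
 [ 1.22  1.55]
 [-0.54  0.32]
 [-0.09 -0.56]
 [ 0.06  1.2 ]]
538 -83.55079058580216 -11.892653028223066 -23.10208613461423 24.553740090470363 -47.831783386051946 0.03322492183553988
```

```bash
sleep 0.1
```

```text
(no output)
```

View pics/ov0.png

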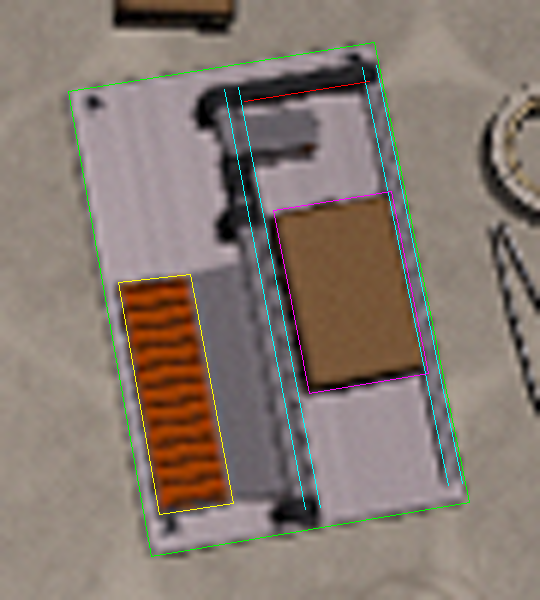

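View pics/ov1.png

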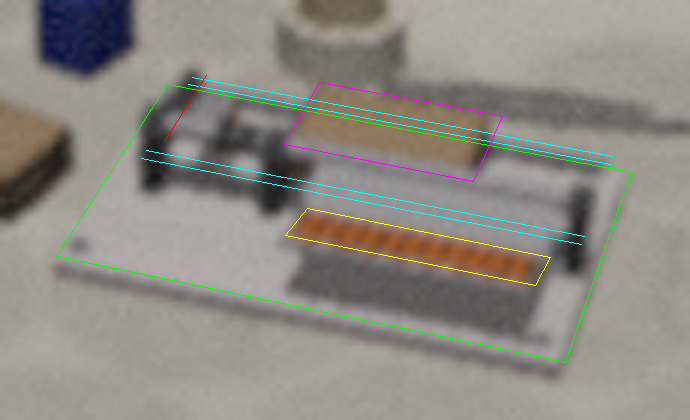

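```bash
python3 - <<'E'
from h import *
for n in("top0","scene0"):
    d=load(f"pics/{n}.npz"); P=grid(d); 
    m=(d["range_z"]>0)&(P[...,0]>.2)&(P[...,0]<.7)&(P[...,1]>-.75)&(P[...,1]<-.38)&(P[...,2]>.03)&(P[...,2]<.6)
    if n=="top0":
        r=np.zeros_like(m); r[130:330,420:600]=1; m&=r
    q=P[m]; print(n,len(q))
    for lo in np.arange(.03,.5,.05):
        s=q[(q[:,2]>=lo)&(q[:,2]<lo+.05)]
        if len(s): print(lo.round(2),len(s),np.percentile(s,[1,50,99],axis=0).round(3).tolist())
w=load("pics/wrist0.npz"); print(-w["R"].T@w["t"])
E
```

```text
top0 724
0.03 249 [[0.321, -0.608, 0.03], [0.367, -0.453, 0.045], [0.694, -0.42, 0.08]]
0.08 109 [[0.349, -0.581, 0.081], [0.633, -0.572, 0.108], [0.643, -0.439, 0.129]]
0.13 117 [[0.35, -0.578, 0.131], [0.633, -0.571, 0.155], [0.642, -0.439, 0.18]]
0.18 118 [[0.353, -0.575, 0.18], [0.632, -0.567, 0.206], [0.64, -0.437, 0.229]]
0.23 131 [[0.355, -0.574, 0.23], [0.364, -0.44, 0.254], [0.638, -0.435, 0.27]]
scene0 840
0.03 248 [[0.345, -0.578, 0.031], [0.362, -0.443, 0.049], [0.65, -0.433, 0.079]]
0.08 158 [[0.351, -0.58, 0.08], [0.361, -0.444, 0.106], [0.647, -0.438, 0.129]]
0.13 161 [[0.352, -0.577, 0.131], [0.361, -0.443, 0.155], [0.646, -0.436, 0.18]]
0.18 161 [[0.355, -0.576, 0.181], [0.363, -0.441, 0.207], [0.643, -0.435, 0.23]]
0.23 112 [[0.356, -0.572, 0.231], [0.363, -0.439, 0.247], [0.64, -0.433, 0.268]]
[ 0.22050684 -0.53633256  0.37406625]
```

Call:
{"op": "apply_moves", "data": {
  "moves": [0.0854,0.017,-0.029,0,0,0,0,0.0854,0.017,-0.029,0,0,0,0,0.0854,0.017,-0.029,0,0,0,0,0.0854,0.017,-0.029,0,0,0,0,0.0854,0.017,-0.029,0,0,0,0,0.0854,0.017,-0.029,0,0,0,0,0.0854,0.017,-0.029,0,0,0,0,0.0854,0.017,-0.029,0,0,0,0]
}}

```text
clock: 0.82
position: [0.2191, -0.2925, 0.2258]
ee_rot: [-0.002, 0.992, 0.124, -0.001]
contact_force: [1.9, 0.5, 0.1]
width: 0.0858
```

```bash
cat > st.py <<'E'
import sys
from rig import manip
from h import *
from scipy.spatial.transform import Rotation as Ro
def rel(s,pose,tgt_jig=None,yaw=None):
    R=Ro.from_quat(np.roll(s["ee_rot"],-1)).as_matrix(); p=s["position"]
    c,si=np.cos(pose[2]),np.sin(pose[2]); X=p-[pose[0],pose[1],0]
    print("clk",round(s["clock"],2),"pos",p.round(4),"jig mm",(np.array([c*X[0]+si*X[1],-si*X[0]+c*X[1],X[2]])*1e3).round(1),"F",s["contact_force"].round(1),"M",s["moment"].round(2),"w",round(s["width"],4),"q",s["qpos"].round(2))
    if tgt_jig is not None:
        d=R.T@(J(tgt_jig,pose)-p)
        y=pose[2]
        T=np.array([[np.cos(y),np.sin(y),0],[np.sin(y),-np.cos(y),0],[0,0,-1]])
        print("tool shift mm",(d*1e3).round(1),"rotvec",Ro.from_matrix(R.T@T).as_rotvec().round(4))
if __name__=="__main__":
    s=manip.get_state(); pose=np.load("pose.npy")
    a=[float(x) for x in sys.argv[1:]]
    rel(s,pose,a if a else None)
E
python3 st.py -105 37 200
```

```text
clk 0.82 pos [ 0.2191 -0.2925  0.2258] jig mm [-380.1   32.5  225.8] F [1.9 0.5 0.1] M [-0.03 -0.02 -0.01] w 0.0858 q [-1.12 -0.04  1.9  -0.    1.29  0.2 ]
tool shift mm [274.6  18.4  25.5] rotvec [-0.0034  0.001   0.0829]
```

Call:
{"op": "apply_moves", "data": {
  "moves": [0.0854,0.036,0.002,0.004,0,0,0.011,0.0854,0.036,0.002,0.004,0,0,0.011,0.0854,0.036,0.002,0.004,0,0,0.011,0.0854,0.036,0.002,0.004,0,0,0.011,0.0854,0.036,0.002,0.004,0,0,0.011,0.0854,0.036,0.002,0.004,0,0,0.011,0.0854,0.036,0.002,0.004,0,0,0.011,0.0854,0.025,0.0,0.0,0,0,0]
}}

```text
clock: 1.48
position: [0.4984, -0.2343, 0.1956]
ee_rot: [-0.002, 0.996, 0.084, -0.002]
contact_force: [0.3, 0.4, 0.4]
width: 0.0855
```

```bash
python3 st.py -105 37 200; python3 - <<'E'
from rig import imaging
import cv2,numpy as np
d=imaging.get_image("wrist"); cv2.imwrite("pics/wrist1.png",d["image"][:,:,::-1]); np.savez("pics/wrist1.npz",**d)
E
```

```text
clk 1.48 pos [ 0.4984 -0.2343  0.1956] jig mm [-95.1  43.8 195.6] F [0.3 0.4 0.4] M [-0.05  0.01 -0.02] w 0.0855 q [-0.57  0.27  1.61  0.    1.27  0.84]
tool shift mm [-9.9  6.8 -4.3] rotvec [-0.004   0.0039  0.002 ]
```

View pics/wrist1.png

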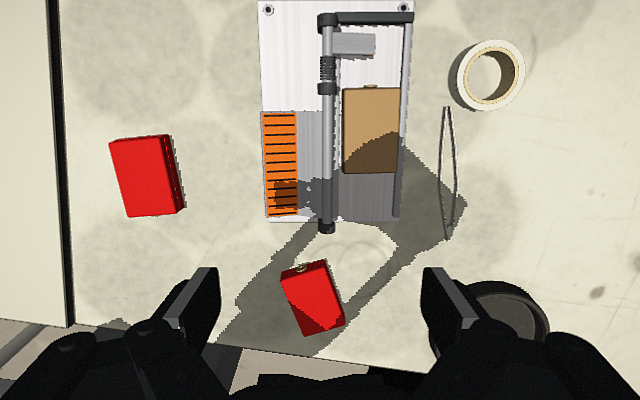

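The wrist view shows the jig at (260–413, 0–222), with the bar at (262–298, 111–217) and the mould at (343–400, 88–173). The fingertips are at (210, 290) and (430, 290). I'll refine the jig pose from this view.

```bash
python3 - <<'E'
from h import *
d=load("pics/wrist1.npz")
cv2.imwrite("pics/w1z.png",cv2.resize(d["image"][0:240,250:430,::-1],None,fx=3.3333,fy=2.5,interpolation=cv2.INTER_CUBIC))
from fit import over
over(d,np.load("pose.npy"),-47.8,(250,430,0,240),2.5,"pics/w1ov.png")
E
```

```text
[ 0.59943471 -0.26189593  0.16558588] [[-0.84 -1.13]
 [ 0.21 -1.68]
 [ 1.22  1.55]
 [-0.54  0.32]
 [-0.09 -0.56]
 [ 0.06  1.2 ]]
```

View pics/w1ov.png

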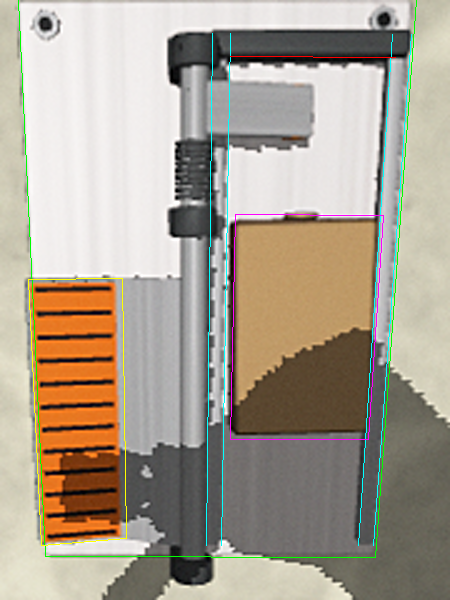

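```bash
python3 - <<'E'
from h import *
from scipy.optimize import least_squares
import fit
d=load("pics/wrist1.npz"); t=load("pics/top0.npz")
px=np.array([[33,281],[45,541],[117,280],[119,537],[45,556],[376,556],[231,64]],float)/2.5+[250,0]-0.5
jp=np.array([[-30,94.5,39],[-125,94.5,39],[-30,63.5,31],[-125,63.5,31],[-140,98,10],[-140,-36,10],[40,27,10]],float)
r=least_squares(lambda p:(proj(d,J(jp,p))-px).ravel(),[0.6,-0.26,0.16],loss="soft_l1")
print(r.x,(proj(d,J(jp,r.x))-px).round(2)); np.save("pose.npy",r.x)
fit.over(d,r.x,-47.8,(250,430,0,240),2.5,"pics/w1ov2.png")
P=grid(d);pose=r.x
c,s=np.cos(pose[2]),np.sin(pose[2]); X=(P-[pose[0],pose[1],0]); jx=(c*X[...,0]+s*X[...,1])*1e3; jy=(-s*X[...,0]+c*X[...,1])*1e3
h=d["image"].astype(int); m=(h[...,0]-h[...,2]>25)&(abs(jy)<40)&(jx>-130)&(jx<0)&(P[...,2]>.026)&(P[...,2]<.038)
print(m.sum(),np.percentile(jx[m],[1,99]),np.percentile(jy[m],[1,99]),np.median(P[m][:,2]))
# fingers
v,u=np.nonzero((P[...,2]>.12)&(d["range_z"]>0)&(d["range_z"]<.3)); 
for a,b in((200,290),(212,275),(428,275),(445,290),(205,320),(180,330)):
    print(a,b,d["range_z"][b,a],P[b,a].round(4), jx[b,a].round(1),jy[b,a].round(1))
mr=(h[...,0]>120)&(h[...,1]<50)&(P[...,2]>.01)
mr[:, :260]=0
print("red",jx[mr].min(),jx[mr].max(),jy[mr].min(),jy[mr].max())
E
```

```text
[ 0.59943471 -0.26189593  0.16558588] [[-0.84 -1.13]
 [ 0.21 -1.68]
 [ 1.22  1.55]
 [-0.54  0.32]
 [-0.09 -0.56]
 [ 0.06  1.2 ]]
[ 0.599533   -0.26250643  0.1633033 ] [[-1.44 -1.14]
 [-1.28  1.53]
 [ 2.46 -1.01]
 [ 3.22  0.43]
 [ 0.28 -0.13]
 [-0.14  0.44]
 [-0.35  0.24]]
4717 [-82.61321804 -11.44603411] [-22.48802861  24.94556118] 0.03287019950579385
200 290 0.123432085 [ 0.502  -0.1902  0.2305] -84.5 87.2
212 275 0.13566035 [ 0.5012 -0.1908  0.218 ] -85.4 86.8
428 275 0.13704042 [ 0.5147 -0.2751  0.2164] -85.8 1.3
445 290 0.122301914 [ 0.5171 -0.2763  0.2312] -83.6 -0.2
205 320 0.12796871 [ 0.4892 -0.1926  0.2299] -97.5 86.9
180 330 0.108512305 [ 0.4978 -0.1898  0.2474] -88.5 88.2
red -258.9226187351024 -18.2009837358848 23.26511294418803 86.186920522102
```

View pics/w1ov2.png

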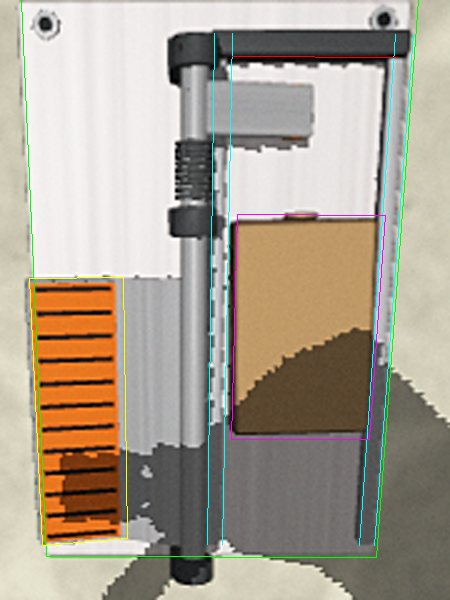

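```bash
python3 st.py -107 37 110
```

```text
clk 1.53 pos [ 0.503  -0.2341  0.1957] jig mm [-90.6  43.8 195.7] F [5.9 0.4 0. ] M [-0.01 -0.23 -0.05] w 0.0857 q [-0.56  0.27  1.61  0.    1.27  0.84]
tool shift mm [-16.5   7.   85.6] rotvec [-0.0036 -0.0016  0.0056]
```

Call:
{"op": "apply_moves", "data": {
  "moves": [0.06,-0.003,0.001,0.015,0,0,0.001,0.06,-0.003,0.001,0.015,0,0,0.001,0.06,-0.003,0.001,0.015,0,0,0.001,0.06,-0.003,0.001,0.015,0,0,0.001,0.06,-0.003,0.001,0.015,0,0,0.001,0.06,-0.002,0.001,0.01,0,0,0,0.06,0,0.001,0,0,0,0,0.06,0,0,0,0,0,0]
}}

```text
clock: 2.2
position: [0.4897, -0.242, 0.1049]
ee_rot: [-0.003, 0.996, 0.085, -0.0]
contact_force: [0.3, -0.5, 1.1]
width: 0.0603
```

```bash
cat > snap.py <<'E'
import sys
from rig import imaging
import cv2,numpy as np
for n in sys.argv[2:]:
    d=imaging.get_image(n); cv2.imwrite(f"pics/{n}{sys.argv[1]}.png",d["image"][:,:,::-1]); np.savez(f"pics/{n}{sys.argv[1]}.npz",**d)
E
python3 snap.py 2 wrist; python3 st.py -107 37 60; python3 - <<'E'
from h import *
d=load("pics/wrist2.npz"); P=grid(d);pose=np.load("pose.npy")
c,s=np.cos(pose[2]),np.sin(pose[2]); X=(P-[pose[0],pose[1],0]); jx=(c*X[...,0]+s*X[...,1])*1e3; jy=(-s*X[...,0]+c*X[...,1])*1e3
for lo,hi in((100,315),(325,540)):
    m=np.zeros(P.shape[:2],bool); m[230:400,lo:hi]=1; m&=(d["range_z"]>.08)&(d["range_z"]<.2)&(P[...,2]>.06)&(abs(jx+100)<25)
    z=P[...,2][m]; print(m.sum(),np.sort(z)[:8].round(4),np.percentile(jy[m],[0,5,50,95,100]),np.percentile(jx[m],[0,5,50,95,100]))
    k=m&(P[...,2]<z.min()+.012); print("tip",np.percentile(jy[k],[0,50,100]),np.percentile(jx[k],[0,50,100]))
E
```

```text
clk 2.25 pos [ 0.4896 -0.2419  0.105 ] jig mm [-105.1   38.2  105. ] F [0.  0.1 0.2] M [-0.01 -0.05 -0.02] w 0.0598 q [-0.59  0.34  1.76  0.    1.05  0.81]
tool shift mm [-1.9  1.5 45. ] rotvec [-0.0057  0.0001  0.0073]
12755 [0.1108 0.1109 0.1109 0.111  0.1113 0.1114 0.1114 0.1114] [ 39.18924391  48.59398796  79.29471773  95.35800506 100.58740353] [-117.65860176 -112.13983083  -94.62095448  -87.98072073  -86.43142384]
tip [67.3835202  68.05044707 81.41154842] [-116.33260148  -98.25645083  -93.06754427]
12701 [0.1104 0.1106 0.1107 0.1108 0.1109 0.111  0.111  0.1111] [-25.22432203 -19.67784513  -3.42195092  27.13459449  36.61674954] [-117.00817449 -111.47426419  -94.40006965  -87.63113545  -86.18987295]
tip [-5.76129378  7.7186497   8.23613146] [-115.98153137  -97.88652497  -92.90760877]
```

View pics/wrist2.png

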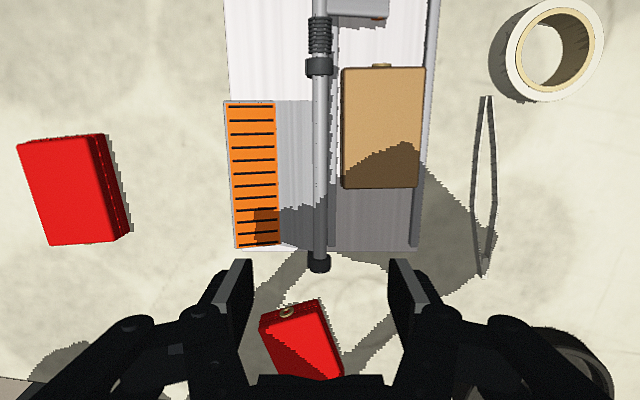

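Call:
{"op": "apply_moves", "data": {
  "moves": [0.06,-0.0005,0.0002,0.01,-0.001,0,0.001,0.06,-0.0005,0.0002,0.01,-0.001,0,0.001,0.06,-0.0005,0.0002,0.01,-0.001,0,0.001,0.06,-0.0005,0.0002,0.01,-0.001,0,0.001,0.06,-0.0005,0.0002,0.01,-0.001,0,0.001,0.06,-0.0005,0,0.01,0,0,0.001,0.06,0,0,0.009,0,0,0,0.06,0,0,0,0,0,0]
}}

```text
clock: 2.92
position: [0.4913, -0.2459, 0.0366]
ee_rot: [0.004, 0.997, 0.082, 0.005]
contact_force: [-0.6, 0.3, 0.6]
width: 0.0601
```

```bash
python3 snap.py 3 wrist scene; python3 st.py -108 37.5 16; python3 - <<'E'
import cv2
a=cv2.imread("pics/scene3.png"); cv2.imwrite("pics/s3z.png",cv2.resize(a[120:240,290:450],None,fx=4.5,fy=4.5,interpolation=cv2.INTER_CUBIC))
E
```

```text
clk 3.02 pos [ 0.4922 -0.2465  0.0379] jig mm [-103.3   33.3   37.9] F [-0.5 -0.2  0.8] M [ 0.   -0.03  0.02] w 0.0601 q [-0.59  0.41  1.84  0.    0.87  0.81]
tool shift mm [-4.9 -4.5 21.8] rotvec [ 0.0104 -0.0116  0.0013]
```

View pics/wrist3.png

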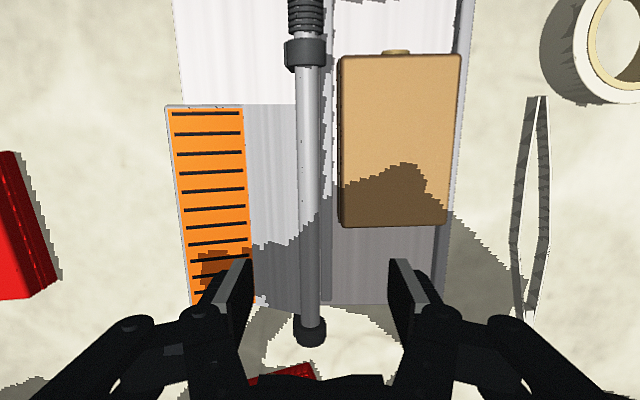

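View pics/s3z.png

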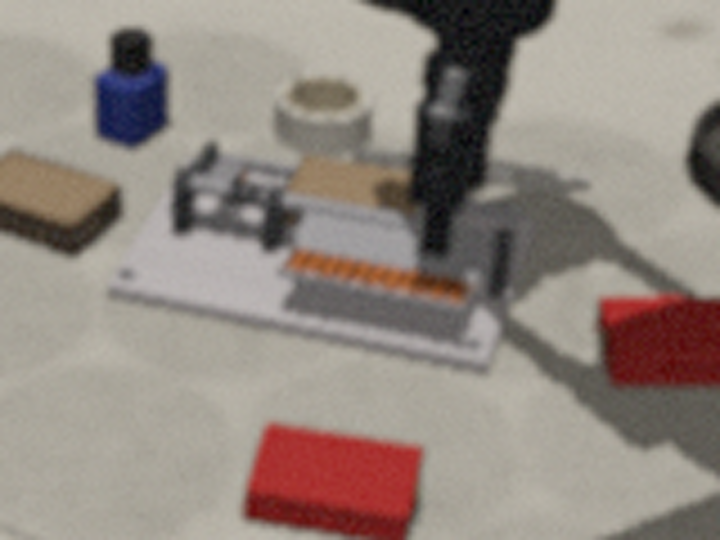

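The fingers are hovering just above the bar (left finger) and behind the mould (right finger). I'll shift back 4 mm and towards the bar 4 mm, then press.

Call:
{"op": "apply_moves", "data": {
  "moves": [0.06,-0.002,-0.002,0,0.002,-0.002,0,0.06,-0.002,-0.002,0,0.002,-0.002,0,0.06,-0.001,-0.001,0,0.002,-0.002,0,0.06,0,0,0.002,0.001,-0.001,0,0.06,0,0,0.002,0,0,0,0.06,0,0,0.002,0,0,0,0.06,0,0,0.002,0,0,0,0.06,0,0,0,0,0,0]
}}

```text
clock: 3.68
position: [0.488, -0.2432, 0.0322]
ee_rot: [0.003, 0.997, 0.082, 0.005]
contact_force: [-0.1, 0.1, 0.1]
width: 0.0602
```

```bash
for i in 1 2; do python3 snap.py 4 wrist ; python3 st.py -108 37.5 16; done
```

```text
clk 3.73 pos [ 0.4881 -0.2433  0.0323] jig mm [-106.8   37.1   32.3] F [-0.4  0.1  0.2] M [0.   0.02 0.01] w 0.0602 q [-0.59  0.41  1.86  0.    0.86  0.81]
tool shift mm [-1.3 -0.5 16.3] rotvec [ 0.0073 -0.0089  0.0015]
clk 3.78 pos [ 0.4881 -0.2433  0.0324] jig mm [-106.8   37.1   32.4] F [-0.3  0.7  0.3] M [ 0.04  0.04 -0.01] w 0.0598 q [-0.59  0.41  1.86  0.    0.86  0.81]
tool shift mm [-1.3 -0.5 16.4] rotvec [ 0.0074 -0.009   0.0015]
```

View pics/wrist4.png

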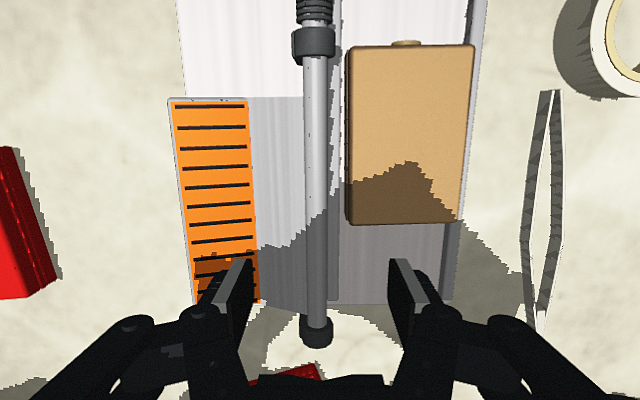

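Call:
{"op": "apply_moves", "data": {
  "moves": [0.06,0,-0.0005,0.002,0.002,-0.002,0,0.06,0,0,0.002,0.002,-0.002,0,0.06,0,0,0.002,0.001,-0.001,0,0.06,0,0,0.002,0.001,-0.001,0,0.06,0,0,0.002,0,0,0,0.06,0,0,0.002,0,0,0,0.06,0,0,0.002,0,0,0,0.06,0,0,0,0,0,0]
}}

```text
clock: 4.45
position: [0.489, -0.2458, 0.0193]
ee_rot: [0.003, 0.997, 0.083, 0.002]
contact_force: [-1.2, 0.8, 5.8]
width: 0.0599
```

```bash
python3 st.py -108 37.5 16
```

```text
clk 4.45 pos [ 0.489  -0.2458  0.0193] jig mm [-106.4   34.5   19.3] F [-1.2  0.8  5.8] M [0.25 0.22 0.01] w 0.0599 q [-0.59  0.43  1.86 -0.    0.84  0.81]
tool shift mm [-1.6 -3.   3.3] rotvec [ 0.0062 -0.0032  0.0036]
```

Call:
{"op": "apply_moves", "data": {
  "moves": [0.06,-0.0005,-0.001,0.001,0.001,0,0,0.06,-0.0005,-0.001,0.001,0.001,0,0,0.06,0,-0.001,0.001,0.001,0,0,0.06,0,0,0.001,0.001,0,0,0.06,0,0,0.001,0,0,0,0.06,0,0,0,0,0,0,0.06,0,0,0,0,0,0,0.06,0,0,0,0,0,0]
}}

```text
clock: 5.12
position: [0.489, -0.2459, 0.0191]
ee_rot: [0.004, 0.997, 0.083, 0.004]
contact_force: [-0.8, -0.6, 5.5]
width: 0.0598
```

```bash
python3 snap.py 5 wrist scene; python3 st.py -108 37.5 16; python3 - <<'E'
import cv2
a=cv2.imread("pics/scene5.png"); cv2.imwrite("pics/s5z.png",cv2.resize(a[130:210,305:425],None,fx=6,fy=6,interpolation=cv2.INTER_CUBIC))
E
```

```text
clk 5.22 pos [ 0.489  -0.2459  0.0191] jig mm [-106.3   34.3   19.1] F [-1.6 -0.3  6.4] M [ 0.2   0.23 -0.01] w 0.0604 q [-0.59  0.43  1.86 -0.    0.83  0.81]
tool shift mm [-1.7 -3.2  3.1] rotvec [ 0.0082 -0.0073  0.0037]
```

View pics/wrist5.png

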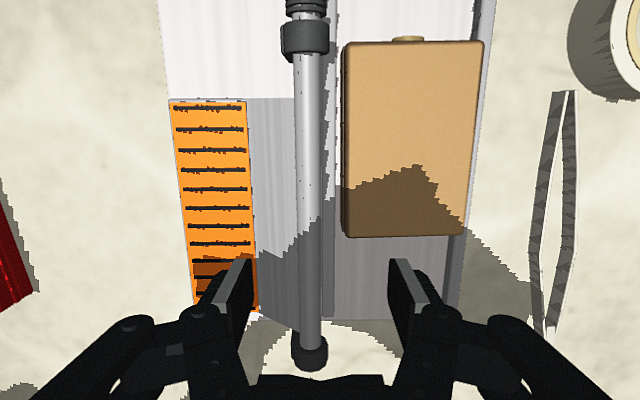

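View pics/s5z.png

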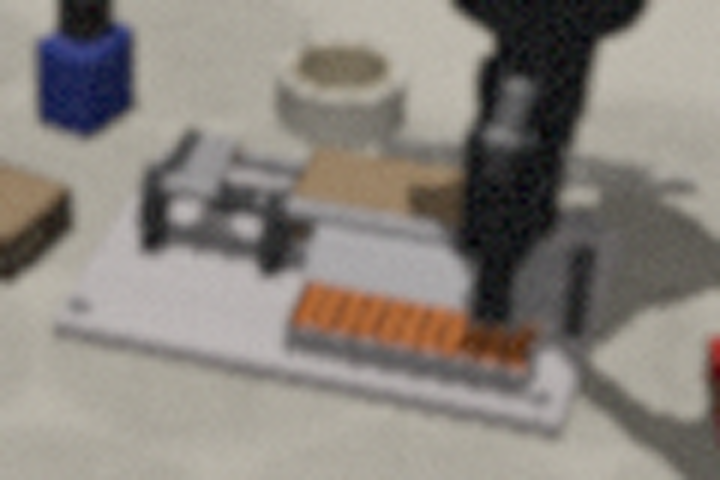

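Call:
{"op": "apply_moves", "data": {
  "moves": [0.06,0,-0.002,0.003,0.002,0,0,0.06,0,-0.002,0.003,0.002,0,0,0.06,0,-0.002,0.003,0.002,0,0,0.06,0,-0.002,0.003,0.002,0,0,0.06,0,-0.002,0.003,0.002,0,0,0.06,0,0,0.003,0,0,0,0.06,0,0,0.003,0,0,0,0.06,0,0,0.002,0,0,0]
}}

```text
clock: 5.88
position: [0.4898, -0.2474, 0.0164]
ee_rot: [0.01, 0.996, 0.088, 0.007]
contact_force: [-3.7, 0.1, 14.3]
width: 0.0602
```

```bash
python3 st.py -108 37.5 16
```

```text
clk 5.88 pos [ 0.4898 -0.2474  0.0164] jig mm [-105.8   32.7   16.4] F [-3.7  0.1 14.3] M [0.55 0.7  0.08] w 0.0602 q [-0.59  0.43  1.87 -0.01  0.81  0.81]
tool shift mm [-2.1 -4.8  0.3] rotvec [ 0.0218 -0.0129  0.0126]
```

Call:
{"op": "apply_moves", "data": {
  "moves": [0.06,0.004,-0.001,0.002,0.002,0,0.002,0.06,0.004,-0.001,0.002,0.002,0,0.002,0.06,0.004,-0.001,0.002,0.002,0,0.002,0.06,0.004,-0.001,0.002,0.002,0,0.002,0.06,0.004,-0.001,0.002,0.002,0,0.002,0.06,0.004,-0.001,0.002,0.001,0,0,0.06,0.003,0,0.002,0,0,0,0.06,0.002,0,0.002,0,0,0]
}}

```text
clock: 6.55
position: [0.4925, -0.2461, 0.0161]
ee_rot: [0.012, 0.995, 0.096, -0.017]
contact_force: [-5.7, 0.3, 18.9]
width: 0.0601
```

```bash
python3 snap.py 6 wrist scene; python3 st.py -47 37.5 16; python3 - <<'E'
import cv2
a=cv2.imread("pics/scene6.png"); cv2.imwrite("pics/s6z.png",cv2.resize(a[130:210,305:425],None,fx=6,fy=6,interpolation=cv2.INTER_CUBIC))
E
```

```text
clk 6.65 pos [ 0.4926 -0.2461  0.0161] jig mm [-102.9   33.6   16.1] F [-8.  -1.5 20.6] M [0.38 1.46 0.19] w 0.0603 q [-0.56  0.45  1.84 -0.05  0.86  0.85]
tool shift mm [55.9 -2.2 -2. ] rotvec [0.0207 0.0357 0.0302]
```

View pics/wrist6.png

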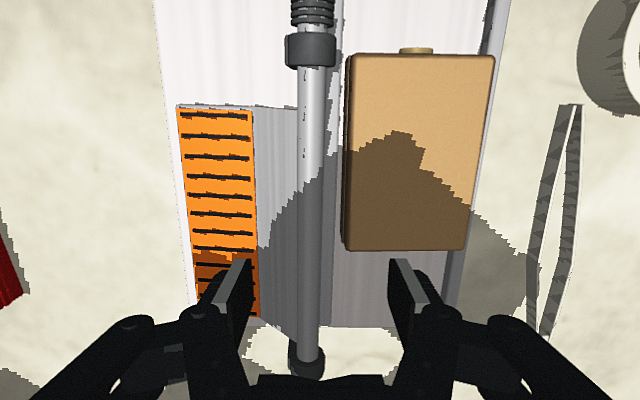

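View pics/s6z.png

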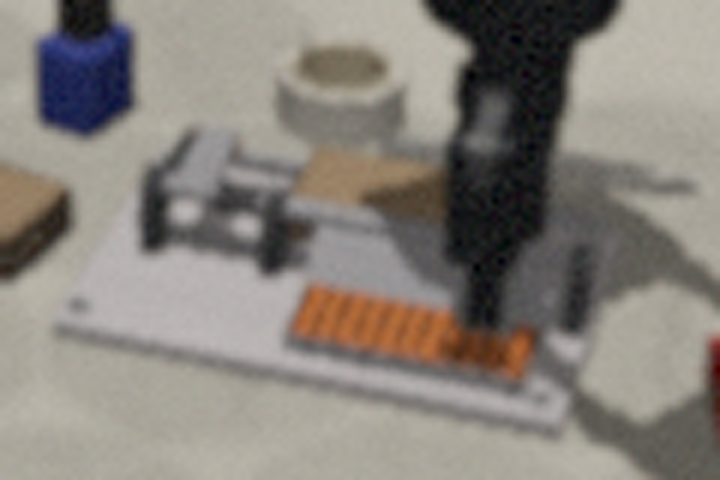

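Call:
{"op": "apply_moves", "data": {
  "moves": [0.06,0.007,0,-0.001,0.003,0.006,0.004,0.06,0.007,0,0,0.003,0.006,0.004,0.06,0.007,0,0,0.003,0.006,0.004,0.06,0.007,0,0.0005,0.003,0.006,0.004,0.06,0.007,0,0.0005,0.003,0.006,0.004,0.06,0.007,0,0.0005,0.002,0.004,0.002,0.06,0.005,0,0.0005,0,0,0,0.06,0.002,0,0.0005,0,0,0]
}}

```text
clock: 7.32
position: [0.521, -0.2363, 0.0166]
ee_rot: [-0.001, 0.996, 0.09, -0.02]
contact_force: [-4.3, -2.7, 9.1]
width: 0.0602
```

```bash
python3 st.py -47 37.5 16
```

```text
clk 7.32 pos [ 0.521  -0.2363  0.0166] jig mm [-73.2  38.6  16.6] F [-4.3 -2.7  9.1] M [-0.13  0.74  0.07] w 0.0602 q [-0.53  0.48  1.77 -0.03  0.92  0.87]
tool shift mm [26.2  1.5 -0.4] rotvec [-0.0061  0.0393  0.0161]
```

Call:
{"op": "apply_moves", "data": {
  "moves": [0.06,0.005,0,0.0005,0,0.006,0.003,0.06,0.005,0,0.0005,0,0.006,0.003,0.06,0.005,0,0.0005,0,0.006,0.003,0.06,0.005,0,0.0005,0,0.006,0.003,0.06,0.004,0,0.0005,0,0.006,0.003,0.06,0.003,0,0.0005,0,0.004,0,0.06,0.002,0,0.0005,0,0,0,0.06,0,0,0.0005,0,0,0]
}}

```text
clock: 7.98
position: [0.5275, -0.2345, 0.0159]
ee_rot: [-0.003, 0.996, 0.086, -0.024]
contact_force: [1.5, 1.1, 5.7]
width: 0.06
```

```bash
python3 snap.py 7 wrist scene; python3 st.py -47 37.5 16; python3 - <<'E'
import cv2
a=cv2.imread("pics/scene7.png"); cv2.imwrite("pics/s7z.png",cv2.resize(a[130:210,305:425],None,fx=6,fy=6,interpolation=cv2.INTER_CUBIC))
E
```

```text
clk 8.08 pos [ 0.5276 -0.2344  0.0159] jig mm [-66.4  39.4  15.9] F [-1.1 -0.1  6.6] M [0.18 0.29 0.11] w 0.06 q [-0.52  0.5   1.75 -0.03  0.94  0.89]
tool shift mm [19.4  2.1 -1. ] rotvec [-0.0101  0.0477  0.0093]
```

View pics/wrist7.png

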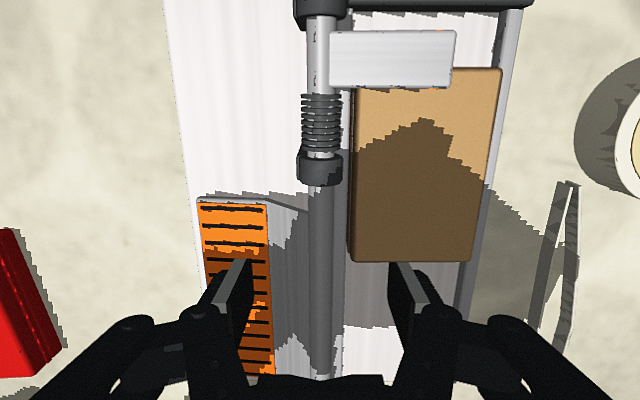

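View pics/s7z.png

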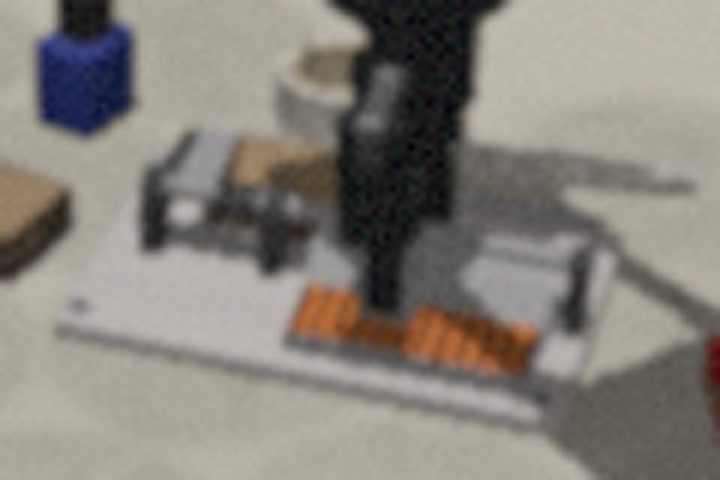

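Call:
{"op": "apply_moves", "data": {
  "moves": [0.06,0.006,0,0.001,0,0.01,0.002,0.06,0.006,0,0.001,0,0.01,0.002,0.06,0.006,0,0.001,0,0.01,0.002,0.06,0.006,0,0.001,0,0.01,0.002,0.06,0.006,0,0.001,0,0.01,0.002,0.06,0.005,0,0.001,0,0.005,0,0.06,0.004,0,0.001,0,0,0,0.06,0,0,0.001,0,0,0]
}}

```text
clock: 8.75
position: [0.5319, -0.2334, 0.0152]
ee_rot: [-0.005, 0.995, 0.09, -0.03]
contact_force: [3.3, 2.3, 7.2]
width: 0.0599
```

```bash
python3 st.py -47 37.5 16
```

```text
clk 8.75 pos [ 0.5319 -0.2334  0.0152] jig mm [-62.   39.7  15.2] F [3.3 2.3 7.2] M [ 0.56 -0.44 -0.12] w 0.0599 q [-0.52  0.51  1.74 -0.03  0.96  0.89]
tool shift mm [14.9  2.5 -1.7] rotvec [-0.0143  0.0582  0.0176]
```

Call:
{"op": "apply_moves", "data": {
  "moves": [0.06,0.007,0,0,0,0.03,0.002,0.06,0.007,0,0,0,0.03,0.002,0.06,0.007,0,0.0005,0,0.02,0.002,0.06,0.006,0,0.0005,0,0.02,0.002,0.06,0.004,0,0.001,0,0,0,0.06,0.003,0,0.001,0,0,0,0.06,0.003,0,0.001,0,0,0,0.06,0.003,0,0.001,0,0,0]
}}

```text
clock: 9.42
position: [0.5467, -0.2289, 0.0148]
ee_rot: [-0.011, 0.996, 0.089, -0.001]
contact_force: [-9.1, -2.7, 13.1]
width: 0.0596
```

```bash
python3 snap.py 8 wrist scene; python3 st.py -47 37.5 16; python3 - <<'E'
import cv2
a=cv2.imread("pics/scene8.png"); cv2.imwrite("pics/s8z.png",cv2.resize(a[130:210,305:425],None,fx=6,fy=6,interpolation=cv2.INTER_CUBIC))
E
```

```text
clk 9.52 pos [ 0.5468 -0.2289  0.0148] jig mm [-46.6  41.8  14.8] F [-9.2 -1.7 13.5] M [-0.51  1.45 -0.36] w 0.0602 q [-0.52  0.5   1.74  0.02  0.91  0.86]
tool shift mm [-0.5  4.2 -1.3] rotvec [-0.0216  0.0008  0.0153]
```

View pics/wrist8.png

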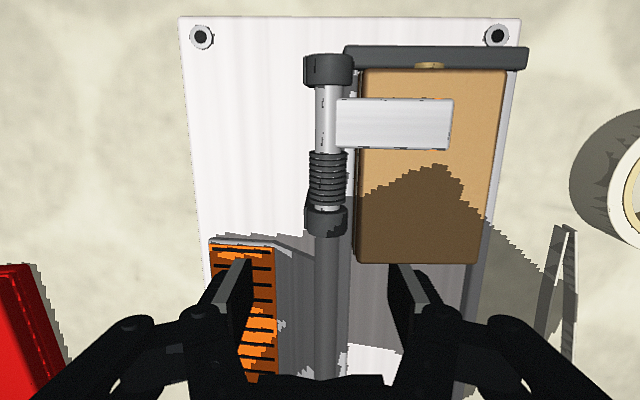

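View pics/s8z.png

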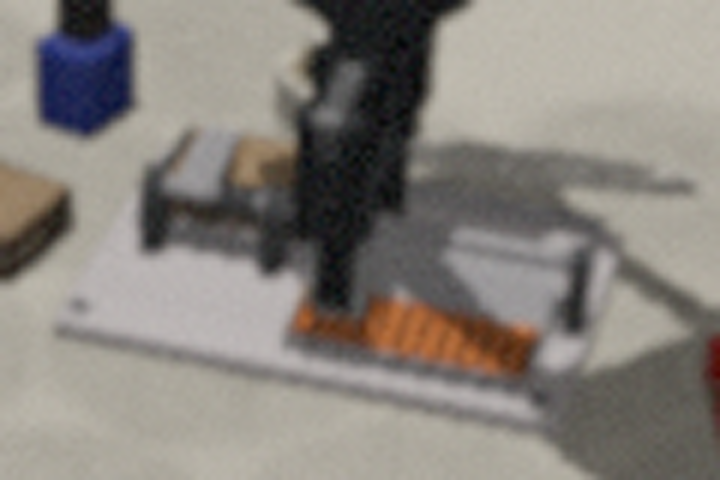

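The mould looks home or nearly so, and the clip is over it. I'll measure it, giving it a little more push at the same time.

Call:
{"op": "apply_moves", "data": {
  "moves": [0.06,0.005,0,0.001,0,0.002,0,0.06,0.006,0,0.001,0,0.005,0,0.06,0.007,0,0.001,0,0.005,0,0.06,0.007,0,0.001,0,0.005,0,0.06,0.006,0,0.001,0,0.005,0,0.06,0.005,0,0.001,0,0,0,0.06,0.003,0,0.001,0,0,0,0.06,0.002,0,0.001,0,0,0]
}}

```text
clock: 10.18
position: [0.5461, -0.2288, 0.0156]
ee_rot: [-0.012, 0.996, 0.088, -0.028]
contact_force: [-4.0, -1.4, 9.6]
width: 0.0601
```

```bash
python3 snap.py 9 wrist scene; python3 st.py -47 37.5 16; python3 - <<'E'
from h import *
pose=np.load("pose.npy")
from fit import over
for n in (8,9):
    d=load(f"pics/wrist{n}.npz"); P=grid(d)
    c,s=np.cos(pose[2]),np.sin(pose[2]); X=(P-[pose[0],pose[1],0]); jx=(c*X[...,0]+s*X[...,1])*1e3; jy=(-s*X[...,0]+c*X[...,1])*1e3
    h=d["image"].astype(int); m=(h[...,0]-h[...,2]>25)&(jy>-30)&(jy<30)&(jx>-60)&(jx<60)&(P[...,2]>.026)&(P[...,2]<.036)
    print(n,m.sum(),np.percentile(jx[m],[.5,1,99,99.5]),np.percentile(jy[m],[1,99]),np.median(P[m][:,2]))
over(d,pose,2.5,(180,540,10,280),2.2,"pics/w9ov.png")
E
```

```text
clk 10.28 pos [ 0.5461 -0.2288  0.0156] jig mm [-47.3  41.9  15.6] F [-6.  -1.3 11.8] M [-0.27  0.99 -0.35] w 0.06 q [-0.51  0.52  1.7  -0.01  0.98  0.9 ]
tool shift mm [ 0.2  4.4 -0.5] rotvec [-0.0287  0.0542  0.0133]
[ 0.59943471 -0.26189593  0.16558588] [[-0.84 -1.13]
 [ 0.21 -1.68]
 [ 1.22  1.55]
 [-0.54  0.32]
 [-0.09 -0.56]
 [ 0.06  1.2 ]]
8 21048 [-32.33997593 -31.8705801   39.9232304   41.02129402] [-20.2836737   26.87936515] 0.032871945274450726
9 21350 [-32.24199202 -31.73981661  39.93376268  41.00461017] [-20.28921508  26.24230108] 0.03287251560277905
```

View pics/w9ov.png

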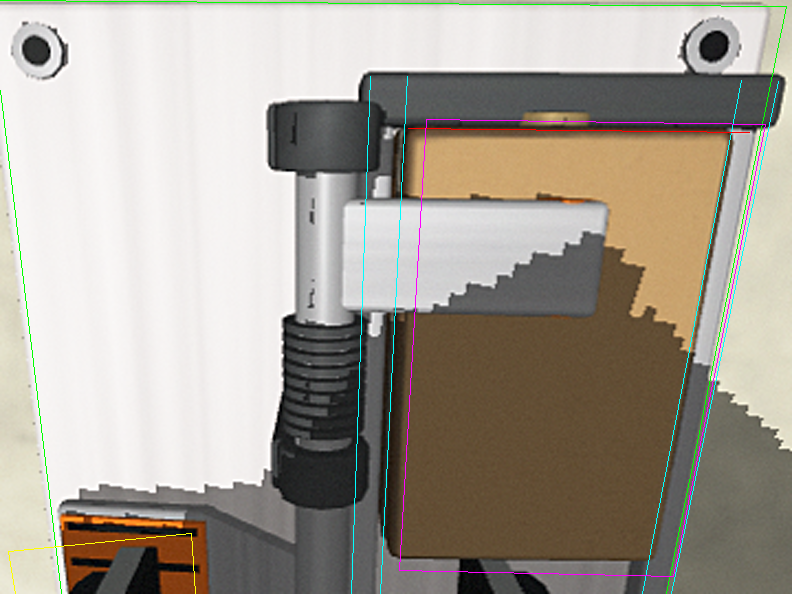

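The mould's front edge is flush with the stop face, and it didn't move under the extra push (front at about jig x 40 both times), so it is home. I'll back the pushing finger off slightly with the bar still held down, then lift slowly.

Call:
{"op": "apply_moves", "data": {
  "moves": [0.06,-0.004,0,0.001,0,0,0,0.06,-0.005,0,0.001,0,0,0,0.06,-0.005,0,0,0,0,0,0.06,-0.005,0,0,0,0,0,0.06,-0.004,0,0,0,0,0,0.06,-0.002,0,0,0,0,0,0.06,0,0,0,0,0,0,0.06,0,0,0,0,0,0]
}}

```text
clock: 10.95
position: [0.5304, -0.2328, 0.0193]
ee_rot: [-0.011, 0.996, 0.084, -0.016]
contact_force: [2.8, 1.0, 3.1]
width: 0.06
```

```bash
python3 snap.py 10 wrist; python3 st.py -47 37.5 16
```

```text
clk 11.0 pos [ 0.5305 -0.2328  0.0193] jig mm [-63.2  40.1  19.3] F [3.  0.7 4.7] M [ 0.31 -0.45 -0.08] w 0.0598 q [-0.53  0.49  1.75 -0.    0.94  0.87]
tool shift mm [16.3  2.7  2.7] rotvec [-0.0248  0.0308  0.0028]
```

View pics/wrist10.png

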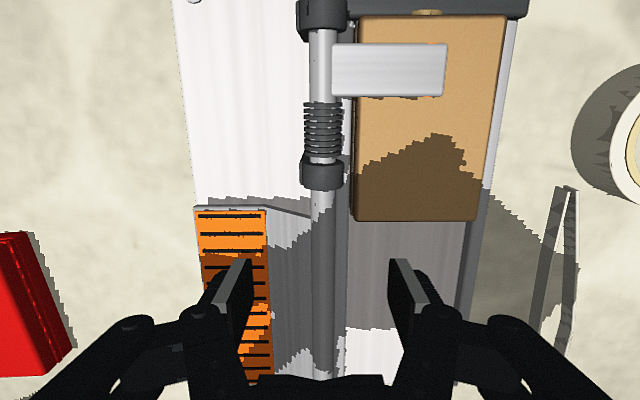

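The pushing finger is about 16 mm clear and the mould has stayed at the stop, with its front edge at (430, 15). Now I'll lift slowly.

Call:
{"op": "apply_moves", "data": {
  "moves": [0.06,0,0,-0.002,0,0,0,0.06,0,0,-0.003,0,0,0,0.06,0,0,-0.003,0,0,0,0.06,0,0,-0.004,0,0,0,0.06,0,0,-0.006,0,0,0,0.06,0,0,-0.01,0,0,0,0.06,0,0,-0.015,0,0,0,0.06,0,0,-0.02,0,0,0]
}}

```text
clock: 11.67
position: [0.5235, -0.2315, 0.0784]
ee_rot: [-0.016, 0.996, 0.086, -0.028]
contact_force: [0.5, -0.2, -0.4]
width: 0.0597
```

Call:
{"op": "apply_moves", "data": {
  "moves": [0.06,-0.005,0,-0.02,0,0,0,0.06,-0.005,0,-0.02,0,0,0,0.06,-0.005,0,-0.02,0,0,0,0.06,-0.005,0,-0.02,0,0,0,0.06,-0.005,0,-0.02,0,0,0,0.06,0,0,-0.01,0,0,0,0.06,0,0,0,0,0,0,0.06,0,0,0,0,0,0]
}}

```text
clock: 12.33
position: [0.5045, -0.2405, 0.2051]
ee_rot: [-0.012, 0.996, 0.086, -0.026]
contact_force: [-0.6, -0.6, 0.5]
width: 0.0599
```

```bash
python3 snap.py 11 wrist scene top; python3 st.py; python3 - <<'E'
from h import *
pose=np.load("pose.npy")
d=load("pics/wrist11.npz"); P=grid(d)
c,s=np.cos(pose[2]),np.sin(pose[2]); X=(P-[pose[0],pose[1],0]); jx=(c*X[...,0]+s*X[...,1])*1e3; jy=(-s*X[...,0]+c*X[...,1])*1e3
h=d["image"].astype(int); m=(h[...,0]-h[...,2]>25)&(jy>-30)&(jy<30)&(jx>-60)&(jx<60)&(P[...,2]>.026)&(P[...,2]<.036)
print(np.percentile(jx[m],[.5,1,99,99.5]),np.percentile(jy[m],[1,99]),np.median(P[m][:,2]))
b=(h[...,0]-h[...,2]>120)&(jy>55)&(jx>-130)&(jx<-20)&(P[...,2]<.06); A=np.c_[jy[b]-75,np.ones(b.sum())]; print("bar slope,z@75",np.linalg.lstsq(A,P[b][:,2]*1e3,rcond=None)[0])
a=cv2.imread("pics/scene11.png"); cv2.imwrite("pics/s11z.png",cv2.resize(a[130:210,285:425],None,fx=5.5,fy=5.5,interpolation=cv2.INTER_CUBIC))
E
```

```text
clk 12.48 pos [ 0.5042 -0.24    0.2035] jig mm [-90.4  37.3 203.5] F [ 0.6 -0.4 -0.9] M [ 0.   -0.05 -0.02] w 0.0599 q [-0.56  0.3   1.54 -0.01  1.36  0.84]
[-32.91747194 -32.68632964  39.55494925  39.89446026] [-21.19535093  26.17558128] 0.032743467367177065
bar slope,z@75 [-0.04794973 29.28891699]
```

View pics/wrist11.png

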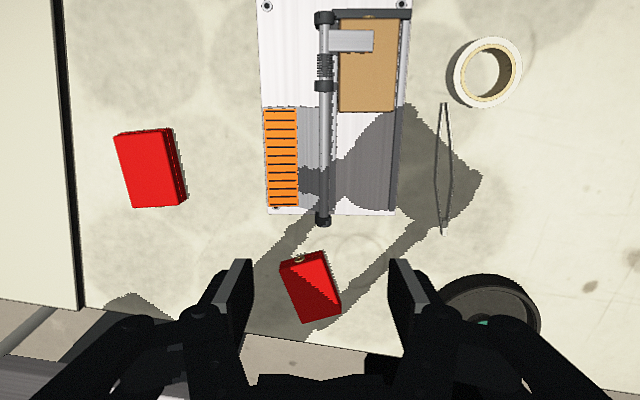

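View pics/s11z.png

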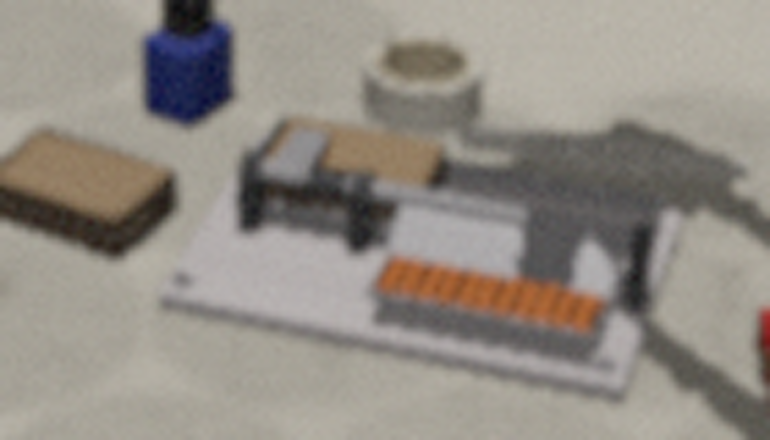

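```bash
python3 - <<'E'
import cv2
a=cv2.imread("pics/wrist11.png"); cv2.imwrite("pics/w11z.png",cv2.resize(a[0:130,300:420],None,fx=4.5,fy=4.5,interpolation=cv2.INTER_CUBIC))
E
```

```text
(no output)
```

View pics/w11z.png

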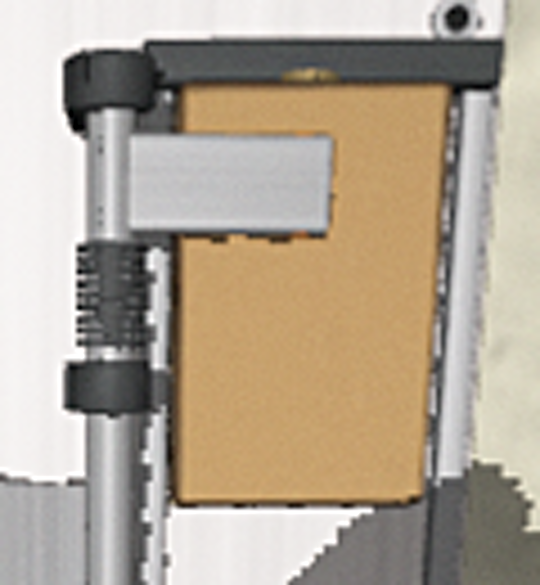

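The mould's front edge is flush along the stop with no gap, its small nub sits over the stop, and the clip rests on top. Handing in.

```bash
python3 -c "
from rig import workorder
print(workorder.sign_off())"
```

```text
the job is handed in; nothing more can be done
None
```

The mould is loaded: it sits against the end stop with the clip resting on it. I handed the job in at about 12.5 s of the 35 s allowed; the sign-off gives no verdict.

I opened the fingers to 60 mm and pressed the bar to its hard stop with one fingertip. With the bar held down, the other fingertip slid the mould along the channel under the raised clip. I then backed the pushing finger off about 16 mm, with the bar still down, and lifted slowly so the bar could rise.

**Last checks:**
- **Mould position:** its front edge is at jig x of about 40 mm, level with the stop face, with no visible gap in the wrist picture. It did not move under an extra push of about 5–10 N.
- **Clip:** the bar has come up only part way, to about 29 mm against 21 mm at the stop and about 34 mm at rest. This fits the foot resting on the mould, but I did not measure the clip angle directly.
- **Hand:** it is clear of everything at about 0.2 m height and reads no contact force.
- **Other objects:** nothing else was touched, and nothing looks moved in the last pictures.

**Where things disagreed:**
- The fingertip stuck on the bar partway, pressing at up to about 20 N and tilting the hand about 3°. I corrected this and it had no visible effect.
- My jig pose was off by 1–2 mm, so the overlay of the expected home position (x = 2.5 mm) sat slightly off the mould. I relied on the visible contact with the stop instead.

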